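Torque the slab roller's bearing nut with a click wrench

TASK

One bearing nut of the clay slab roller is not tight yet: it is the one without the yellow paint stripe. Take the click wrench from the cork mat, gently lower its ring fully down over that nut without leaning on it, and pull the handle steadily clockwise (seen from above) until the joint behind the ring gives and the handle kinks; stop there, well before the handle comes up against its stop. Then lift the wrench off and lay it back flat on the mat, and leave the tight nut, the bottle, the bowl and the cup alone.

Things in the scene. Friction and masses are not known exactly. Their poses are not given: they have to be found in the camera images.
- roller: Clay slab roller fixed to the table: plywood bed 420 x 225 mm (top at 50 mm), two blue side frames 100 x 30 mm (tops at 125 mm, 260 mm apart along its y), 60 mm steel roller between, 112 mm handwheel outside the +y frame (top at 143 mm). Each frame carries a red bearing cap 94 x 34 x 16 mm with stud, dark washer and nut. Origin: centre of its underside, on the table.
- nut: The nut to tighten (light bearing preload): bare steel hex lock nut without paint, 36 mm across flats, 21 mm high. Origin: centre of its underside, on the washer, 154 mm above the table; z up; its x axis is the normal of a flat (flats repeat every 60 degrees). Tightens clockwise seen from above: turns stiffly at about 0.7 N m for some 11 to 35 degrees (how far is not known beforehand), then comes up solid.
- washer: Dark steel washer under that nut, 55 mm diameter, fixed. Origin: centre of its upper face. The wrench's ring comes to rest on it.
- nut_corner (a point): A point on a corner of that nut, 21 mm from its axis, 15 mm above the washer.
- cap_done: The other red bearing cap, on the other frame (which frame is which varies). Its nut, of the same size and height, is already tight and carries a broad yellow paint stripe across cap, washer and nut, and a yellow stud end. Origin: centre of the cap's underside, 125 mm above the table. Leave alone.
- mat: Cork mat fixed on the table, 340 x 130 x 4 mm (x, y, z). Origin: centre of its underside, on the table.
- wrench: Ring head of the loose click wrench (about 0.43 kg in all). Origin: centre of the ring's hole, at the underside; z up as it lies; handle towards -x. Ring 53 mm across, 16 mm thick; hexagonal hole right through, 38.2 mm across flats, flats' normals along x and every 60 degrees. Flat underneath, 229 mm from ring centre to handle end; balances about 90 mm behind the ring centre.
- grip (a point): Middle of the black handle grip, 155 mm behind the ring centre and 115 mm behind the joint, 12 mm above the underside. Grip: 120 mm long, 26 mm wide, 24 mm high. In wrench's frame this point has y = 0 while the wrench is straight and moves to +y as it kinks: 12 mm at 6 degrees, 30 mm at 15 degrees, 36 mm at the stop.
- handle_end (a point): End of the handle, 229 mm behind the ring centre, 12 mm above the underside.
- bottle: Steel drinking bottle, 68 mm diameter, 190 mm high, standing on the table. Origin: centre of its underside. Bystander.
- bowl: Purple plastic bowl, 110 mm across, 55 mm high, on the table. Origin: centre of its underside. Bystander.
- cup: Orange plastic cup, 72 mm across, 80 mm high, on the table. Origin: centre of its underside. Bystander.
- nut_top (a point): Top centre of that nut, 21 mm above the washer. The hex part is 15 mm high; above it a collar tapers from 36 to 28 mm over 6 mm. The stud, 23 mm in diameter, stands 6 mm higher still.
- break_joint (a point): The breakaway joint, vertical axis, 40 mm behind the ring centre. It holds the handle straight until its moment reaches about 1.1 N m (10 N sideways at the middle of the grip, 1.5 N m at the nut); then the handle kinks clockwise against a nearly constant spring, to a hard stop at 18 degrees. Let go, it straightens by itself.

How it is judged:
On the way, in this order (a step that is already met when the one before it is completed fails the run):
1. the ring is right down over the loose nut, level (horizontal distance between wrench and nut below 0.004 m and z of wrench in the frame of nut below 0.005 m and angle between wrench's own z axis and vertical below 0.12 rad), for 0.2 s.
2. the wrench, still down on the nut, gives: the handle is kinked by about 6 degrees or more and the nut has turned (all of step 1 and y of grip in the frame of wrench above 0.012 m and distance of nut_corner from where it was at the start of the episode above 0.0035 m), for 0.1 s.
At the end, for the whole second after the job is handed in: The wrench lies flat and still on the cork mat, straight again, ring centre and handle end both over the mat, and the nut has stayed turned from where it started (its corner at least 3.5 mm on) (x of wrench in the frame of mat between -0.17 and 0.17 m and y of wrench in the frame of mat between -0.065 and 0.065 m and x of handle_end in the frame of mat between -0.17 and 0.17 m and y of handle_end in the frame of mat between -0.065 and 0.065 m and z of wrench in the frame of mat below 0.01 m and angle between wrench's own z axis and vertical below 0.1 rad and height (world z) of handle_end below 0.025 m and linear speed of wrench below 0.02 m/s and y of grip in the frame of wrench below 0.008 m and distance of nut_corner from where it was at the start of the episode above 0.0035 m); the robot touches nothing.
It fails at once if the handle is pulled on past the click, up to its stop (kinked by 15 degrees or more) (y of grip in the frame of wrench above 0.03 m).
It fails at once if the ring is rammed or leaned down onto the washer: it bears on it with more than 60 N (contact force between wrench and washer above 60 N).
It fails at once if the tight nut or its cap is struck or gripped (more than 10 N) (contact force between any of wrench, the arm, the fingers and cap_done above 10 N).
It fails at once if the bottle, bowl or cup is shifted by more than 40 mm or knocked over (distance of any of bottle, bowl, cup from where it was at the start of the episode above 0.04 m or angle between any of bottle, bowl, cup's own z axis and vertical above 0.4 rad).
It also fails if it takes over 67 s, if anything falls off the work surface, if the arm or the gripper's body presses on something with over 40 N, if the wrist force passes 120 N, or if a joint passes its speed limit or range.

ROBOT

A 7-joint arm with a two-finger parallel gripper is mounted at the origin on the work surface. World frame = base frame: x ahead of the robot, y to its left, z up, the work surface at z = 0. Lengths are in m, angles in rad, forces in N, time in s.
With the tool pointing down it reaches from about 0.4 to 0.85 m from the base axis. Payload 4.5 kg.
Tool frame: the origin (TCP) lies on the centre line of the jaws, within the pads' length; the fingertips stand 11 mm ahead of it and the grasp point (between the pads) lies 8 mm behind it; z points along the fingers, y is the line along which they close (so a half turn about z gives the same grasp; the last joint's range is limited). The gripper opens to 88 mm and grips with 3 to 60 N. Pads are 18 mm wide; open, the fingers measure 123 mm over their backs; the gripper's body (75 mm by 187 mm) begins 45 mm behind the grasp point.
Start: joints at [1.147, 0.689, -0.195, 1.565, 0.157, 0.902, -0.215], TCP at [0.276, -0.561, 0.25] pointing down, gripper open.
Joint ranges: [-3.01, 3.01], [-0.46, 2.08], [-1.47, 1.51], [0.13, 2.56], [-1, 4.14], [0.04, 2.09], [-2.66, 2.66]. Speed limits (rad/s): [2.57, 2.57, 3.14, 3.14, 3.14, 3.14, 3.14].

INTERFACE

Orientations are given as a unit quaternion [x, y, z, w].
In Python, from plant import * gives the robot as it stands. The module is installed in compiled form; this text tells all that it offers.
- The arm moves only by the tool send_rows, never from a script. Its argument "motion" is a list of rows, each an object of numbers: "x", "y", "z": the shift along the tool's x, y, z in cm; "rx", "ry", "rz": the turn, a rotation vector about the tool's x, y, z in rad; "jaw": the finger opening in cm, from 0 to 8.81. In form: [{"x": .., "y": .., "z": .., "rx": .., "ry": .., "rz": .., "jaw": ..}, ...]. A call has exactly 5 rows; each row shifts and turns the commanded pose from where the row before left it, along the tool's axes as they then stand; what a row does not reach is not made up. A row lasts 1/10 s, in which the tool goes at most 50 mm and 8.59 degrees, less where a joint would pass 70% of its speed; a pose out of reach is approached as far as the arm can. A call is refused whole if a number of a shift passes 5 or a number of a turn 0.15, either way. A call with a gripper value outside its range is refused whole. The fingers move at their own pace and stop on an object; "grip_force" is the grip in N (left out, the last holds). Time passes only in rows, so rows that do not move let the fingers close, or fill a call up. It gives the time, the measured TCP pose, the force, the opening and the grip force at its end, in the units of the state.
- get_state(): the state, without advancing time (a new reading comes with each control period).
- snapshot(name): name is "side" or "top" or "wrist"; returns a dict with "img" (480x640x3 uint8, red, green, blue), "vertical_fov" (degrees; the focal length in pixels is half the picture's height over the tangent of half this angle, whatever the lens; pixels are square), "cx", "cy" (the principal point, pixels), "extrinsics" (4x4, takes a point from camera to world coordinates). Camera axes: x right, y up, looking along -z (the intrinsics and any distortion apply to the point x, -y, -z); pixel columns grow to the right and rows downward; lengths in m; the calibration is good to about 2 mm. A picture is of the moment at which its call begins. There is no depth.
- finish_job(): hands the job in; it is judged then, once.
The state is a dict: "clock": time; "q": joint angles; "qd": joint speeds; "joint_torque": joint torques, N m; "tool_pos": TCP position; "eef_rot": TCP orientation; "contact_force": force on the tool from outside, world axes, zero at the start; "moment": the same for the moment, N m; "opening": opening from 0.0 (shut) to 1.0 (fully open); "finger_force": force on a finger pad.
Only numpy, scipy, OpenCV 4.12 (cv2) and the standard library are available. Lean on these libraries where they do the work, as an engineer would, in place of code of your own. Each camera call takes 0.05 s, during which the arm holds its last target. There are 200 camera calls.

## Working session

There is one attempt and no reset: what is moved stays moved. The work goes in short steps, Python scripts to look and compute and a tool call to move; the robot and the scene stay as the last step left them, time stands still between calls to the robot, and variables do not carry over. Pictures are saved under pics/ and viewed, at most 10 in all, crops included, and the job is handed in when it is done.

Besides the shell and the picture viewer there is one more tool, called after "Request:" by a JSON object that holds its "op" and its "data", one argument or row to a line. send_rows: Moves the arm, as the interface text tells. Its arguments: {"type":"object","properties":{"motion":{"type":"array"},"grip_force":{"type":"number"}},"required":["motion"]}

```bash
mkdir -p pics; cat > h.py <<'E'
from plant import *
import numpy as np, cv2
from scipy.spatial.transform import Rotation as R
def snap(n,f):
    s=snapshot(n); cv2.imwrite('pics/'+f+'.png',cv2.cvtColor(s['img'],cv2.COLOR_RGB2BGR))
    d={k:v for k,v in s.items() if k!='img'}; import pickle; pickle.dump(d,open('pics/'+f+'.pkl','wb')); return s
def load(f):
    import pickle; return pickle.load(open('pics/'+f+'.pkl','rb'))
def px2w(s,u,v,z):
    f=240/np.tan(np.radians(s['vertical_fov'])/2)
    E=np.array(s['extrinsics']); d=E[:3,:3]@np.array([(u-s['cx'])/f,-(v-s['cy'])/f,-1]); o=E[:3,3]
    return o+d*(z-o[2])/d[2]
def w2px(s,p):
    f=240/np.tan(np.radians(s['vertical_fov'])/2)
    E=np.array(s['extrinsics']); c=E[:3,:3].T@(np.array(p)-E[:3,3])
    return s['cx']+f*c[0]/-c[2], s['cy']-f*c[1]/-c[2]
E
python3 - <<'E'
from h import *
a=snap('top','t0'); b=snap('side','s0'); 
print({k:v for k,v in a.items() if k!='img'}); print({k:v for k,v in b.items() if k!='img'}); print(get_state())
E
```

```text
{'vertical_fov': 48.80802409805187, 'cx': 324.7663819234377, 'cy': 254.35177535096662, 'extrinsics': array([[-0.02641151,  0.9952324 , -0.09388773,  0.37056462],
       [-0.99962857, -0.02692555, -0.00421229,  0.03971296],
       [-0.00672018,  0.09374161,  0.99557388,  1.68374446],
       [ 0.        ,  0.        ,  0.        ,  1.        ]])}
{'vertical_fov': 43.095800996584885, 'cx': 323.73165099522225, 'cy': 237.98587256865642, 'extrinsics': array([[ 0.66566676,  0.511788  , -0.54310295, -0.42248321],
       [-0.74624157,  0.45979507, -0.48136473, -0.83270103],
       [ 0.00335936,  0.7257145 ,  0.68798778,  1.37326481],
       [ 0.        ,  0.        ,  0.        ,  1.        ]])}
{'clock': 0.1, 'q': array([ 1.14681962,  0.68989604, -0.19452277,  1.56619832,  0.15726512,
        0.90250338, -0.21508862]), 'qd': array([-0.00052789, -0.00017018, -0.00017107, -0.00078288,  0.00041756,
        0.00015101, -0.00029426]), 'joint_torque': array([-3.34499229e-03, -5.28504968e+01, -1.27132528e+00, -1.53836328e+01,
       -5.24804124e-02,  2.01533454e-03,  2.33460935e-05]), 'tool_pos': array([ 0.27595809, -0.56018493,  0.24900393]), 'eef_rot': array([ 9.73911756e-01,  2.26925619e-01, -2.26549063e-04, -7.76935098e-04]), 'contact_force': array([-0.21787822, -0.64549571, -0.11596467]), 'moment': array([ 0.02666759,  0.02891704, -0.00514681]), 'finger_force': 0.0, 'opening': 1.003257907810546}
```

View pics/t0.png

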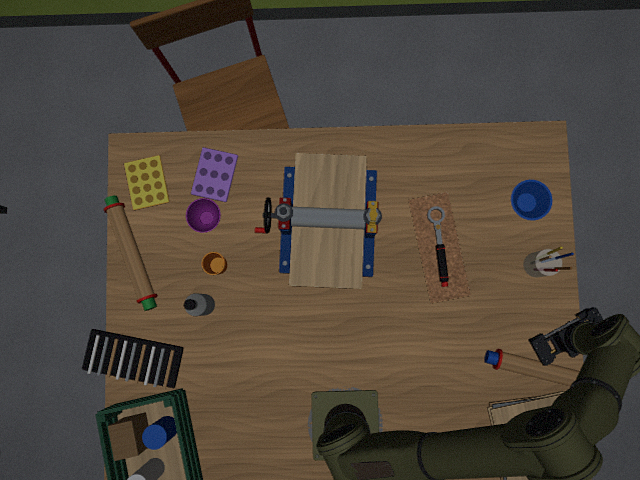

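View pics/s0.png

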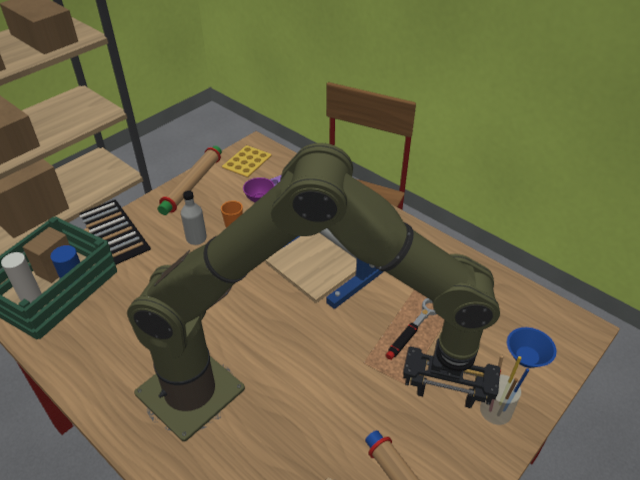

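The top view shows the loose nut on the +y (handwheel) frame at about (285,212) and the striped cap at (373,217). The wrench ring is at (437,215), with the handle end at (445,284). In the side view the arm hides the roller. Next I'll take an enlarged crop for measurement.

```bash
python3 - <<'E'
from h import *
im=cv2.imread('pics/t0.png')[185:305,250:480]
cv2.imwrite('pics/t0c.png',cv2.resize(im,(0,0),fx=3.45,fy=3.45,interpolation=cv2.INTER_CUBIC))
s=load('t0')
for n,u,v,z in [('ring',437,215,.02),('end',445,286,.016),('nut',285,212,.175),('cap',373,217,.17),('bottle',195,304,.19),('bowl',203,215,.055),('cup',214,263,.08),('wheel',267,215,.1)]: print(n,px2w(s,u,v,z))
E
```

```text
ring [ 0.64334652 -0.31299558  0.02      ]
end [ 0.41770221 -0.32850499  0.016     ]
nut [0.63876753 0.15766154 0.175     ]
cap [ 0.61800014 -0.09618226  0.17      ]
bottle [0.38092922 0.41505945 0.19      ]
bowl [0.65769125 0.42305817 0.055     ]
cup [0.50448753 0.38435064 0.08      ]
wheel [0.64440557 0.21826471 0.1       ]
```

View pics/t0c.png

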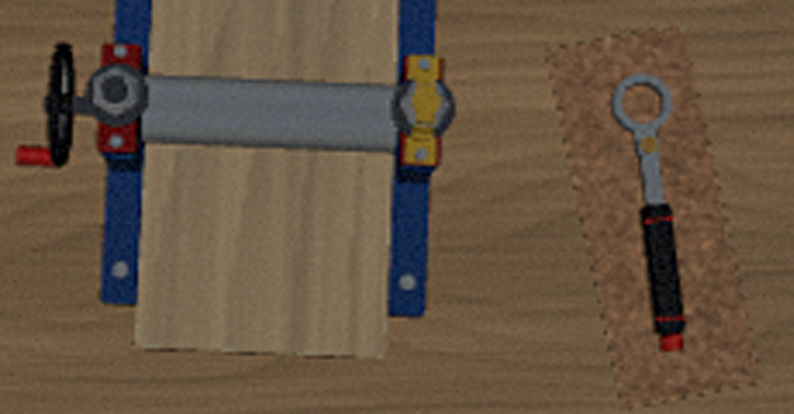

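```bash
cat >> h.py <<'E'
def go(tx,ty,tz,yaw,q=None):
    """yaw=desired world angle of tool x (deg). prints turn (rz) then shift in tool axes after the turn"""
    s=get_state(); r=R.from_quat(s['eef_rot']); p=s['tool_pos']; M=r.as_matrix()
    des=R.from_euler('z',yaw,degrees=True)*R.from_quat([1,0,0,0])
    rv=(r.inv()*des).as_rotvec(); d=des.inv().apply(np.array([tx,ty,tz])-p)*100
    print('t',round(s['clock'],2),'pos',p.round(4),'yaw',round(np.degrees(np.arctan2(M[1,0],M[0,0])),2),'rot',rv.round(3),'shift cm',d.round(2))
E
python3 - <<'E'
from h import *
go(.53,-.321,.2,4.5)
E
```

```text
t 0.1 pos [ 0.276  -0.5602  0.249 ] yaw 26.23 rot [-0.002  0.     0.379] shift cm [ 27.2  -21.85   4.9 ]
```

Request:
{"op": "send_rows", "data": {
  "motion": [
    {"rz": 0.13, "jaw": 8.8},
    {"rz": 0.13},
    {"rz": 0.12},
    {"x": 4.5, "y": -3.6, "z": 0.8},
    {"x": 4.5, "y": -3.6, "z": 0.8}
  ]
}}

```text
schema error: expected keys x, y, z, rx, ry, rz, jaw
```

Request:
{"op": "send_rows", "data": {
  "motion": [
    {"x": 4.5, "y": -3.6, "z": 0.8},
    {"x": 4.5, "y": -3.6, "z": 0.8},
    {"x": 4.5, "y": -3.6, "z": 0.8},
    {"x": 4.5, "y": -3.6, "z": 0.8},
    {}
  ]
}}

```text
schema error: expected keys x, y, z, rx, ry, rz, jaw
```

```bash
python3 - <<'E'
from h import *
go(.53,-.321,.2,4.5)
s=snap('wrist','w1'); E=np.array(s['extrinsics']); p=get_state()
r=R.from_quat(p['eef_rot']); print(s['vertical_fov'],s['cx'],s['cy']); print(E); print(r.inv().apply(E[:3,3]-p['tool_pos'])); print(r.as_matrix().T@E[:3,:3])
E
```

```text
t 0.1 pos [ 0.276  -0.5602  0.249 ] yaw 26.23 rot [-0.002  0.     0.379] shift cm [ 27.2  -21.85   4.9 ]
60.24170629596173 322.1716766636487 251.272183356274
[[ 0.4413389   0.86173946  0.25025005  0.33973201]
 [-0.89733792  0.42449701  0.12077643 -0.52809424]
 [-0.00215258 -0.27786219  0.96061853  0.38295022]
 [ 0.          0.          0.          1.        ]]
[ 0.07136864 -0.00085031 -0.13385191]
[[-7.50050993e-04  9.60647030e-01  2.77770987e-01]
 [ 9.99999453e-01  5.17886690e-04  9.09181606e-04]
 [ 7.29548713e-04  2.77771516e-01 -9.60646893e-01]]
```

View pics/w1.png

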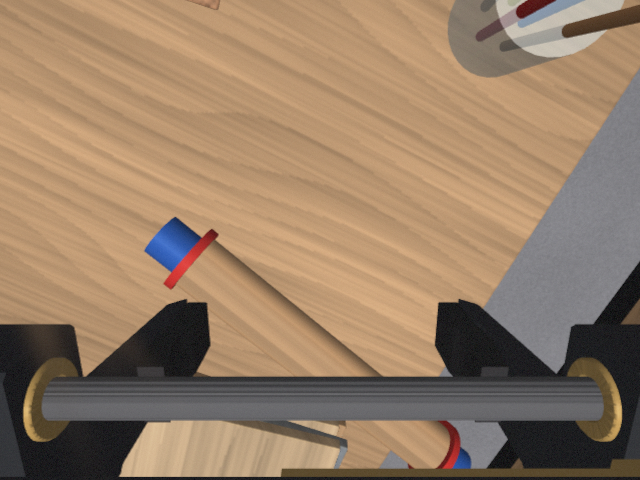

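This wrist view shows only the table and the rolling pin, because the rows need every key and nothing moved. The camera sits ahead on tool +x, so it will see the ring. I'll resend the move.

Request:
{"op": "send_rows", "data": {
  "motion": [
    {"x": 0, "y": 0, "z": 0, "rx": 0, "ry": 0, "rz": 0.13, "jaw": 8.8},
    {"x": 0, "y": 0, "z": 0, "rx": 0, "ry": 0, "rz": 0.13, "jaw": 8.8},
    {"x": 0, "y": 0, "z": 0, "rx": 0, "ry": 0, "rz": 0.12, "jaw": 8.8},
    {"x": 4.5, "y": -3.6, "z": 0.8, "rx": 0, "ry": 0, "rz": 0, "jaw": 8.8},
    {"x": 4.5, "y": -3.6, "z": 0.8, "rx": 0, "ry": 0, "rz": 0, "jaw": 8.8}
  ]
}}

```text
clock: 0.65
tool_pos: [0.348, -0.4934, 0.2357]
eef_rot: [0.999, 0.037, -0.0, 0.001]
contact_force: [0.6, -0.7, 0.2]
opening: 0.995
finger_force: 0.0
```

Request:
{"op": "send_rows", "data": {
  "motion": [
    {"x": 3.6, "y": -2.9, "z": 0.8, "rx": 0, "ry": 0, "rz": 0, "jaw": 8.8},
    {"x": 3.6, "y": -2.9, "z": 0.8, "rx": 0, "ry": 0, "rz": 0, "jaw": 8.8},
    {"x": 3.6, "y": -2.9, "z": 0.8, "rx": 0, "ry": 0, "rz": 0, "jaw": 8.8},
    {"x": 3.6, "y": -2.9, "z": 0.8, "rx": 0, "ry": 0, "rz": 0, "jaw": 8.8},
    {"x": 3.6, "y": -2.9, "z": 0, "rx": 0, "ry": 0, "rz": 0, "jaw": 8.8}
  ]
}}

```text
clock: 1.15
tool_pos: [0.5171, -0.3324, 0.2026]
eef_rot: [0.999, 0.039, -0.001, -0.001]
contact_force: [0.5, -0.4, -0.2]
opening: 1.004
finger_force: 0.0
```

```bash
python3 - <<'E'
from h import *
go(.53,-.321,.2,4.5)
s=snap('wrist','w2'); 
E
```

```text
t 1.15 pos [ 0.5171 -0.3324  0.2026] yaw 4.47 rot [-0.001  0.002 -0.001] shift cm [ 1.37 -1.04  0.26]
```

View pics/w2.png

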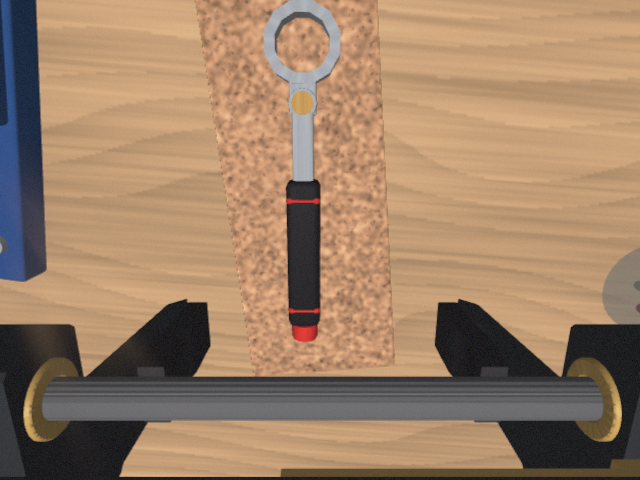

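The ring centre is at (302,42), the joint at (302,102), the grip front at (303,182) and the handle end at (305,340).

```bash
python3 - <<'E'
from h import *
s=load('w2')
a=px2w(s,302,42,.02)
for u,v,z in [(302,42,.02),(302,102,.022),(303,182,.024),(305,340,.016)]: print(px2w(s,u,v,z),np.linalg.norm(px2w(s,u,v,z)-a))
d=a-px2w(s,305,338,.016); y=np.arctan2(d[1],d[0]); print(np.degrees(y))
g=a[:2]-.115*np.array([np.cos(y),np.sin(y)]); print(g)
# grasp point at z=.016 -> TCP 8mm lower
go(g[0],g[1],.045,np.degrees(y)); 
E
```

```text
[ 0.64599624 -0.30723934  0.02      ] 0.0
[ 0.60669023 -0.30983635  0.022     ] 0.03944244733257235
[ 0.55018184 -0.31427889  0.024     ] 0.09615588262050602
[ 0.41452684 -0.32435068  0.016     ] 0.23213548460856004
4.231817997967845
[ 0.53130977 -0.31572542]
t 1.2 pos [ 0.5258 -0.3231  0.2031] yaw 5.17 rot [-0.007 -0.006  0.016] shift cm [ 0.6  -0.7  15.81]
```

Request:
{"op": "send_rows", "data": {
  "motion": [
    {"x": 0.5, "y": -0.7, "z": 3.5, "rx": 0, "ry": 0, "rz": 0.01, "jaw": 8.8},
    {"x": 0, "y": 0, "z": 4.5, "rx": 0, "ry": 0, "rz": 0, "jaw": 8.8},
    {"x": 0, "y": 0, "z": 4.5, "rx": 0, "ry": 0, "rz": 0, "jaw": 8.8},
    {"x": 0, "y": 0, "z": 3, "rx": 0, "ry": 0, "rz": 0, "jaw": 6},
    {"x": 0, "y": 0, "z": 0, "rx": 0, "ry": 0, "rz": 0, "jaw": 6}
  ]
}}

```text
clock: 1.7
tool_pos: [0.5181, -0.3253, 0.0448]
eef_rot: [0.999, 0.034, -0.004, -0.002]
contact_force: [-1.0, -0.1, 0.6]
opening: 0.841
finger_force: 0.0
```

```bash
python3 - <<'E'
from h import *
go(.5313,-.3157,.019,4.2)
E
```

```text
t 1.7 pos [ 0.5181 -0.3253  0.0448] yaw 3.91 rot [-0.005  0.007 -0.005] shift cm [ 1.39 -0.86  2.58]
```

Request:
{"op": "send_rows", "data": {
  "motion": [
    {"x": 0, "y": 0, "z": 0, "rx": 0, "ry": 0, "rz": 0, "jaw": 6},
    {"x": 0, "y": 0, "z": 0, "rx": 0, "ry": 0, "rz": 0, "jaw": 6},
    {"x": 0, "y": 0, "z": 0, "rx": 0, "ry": 0, "rz": 0, "jaw": 6},
    {"x": 0, "y": 0, "z": 0, "rx": 0, "ry": 0, "rz": 0, "jaw": 6},
    {"x": 0, "y": 0, "z": 0, "rx": 0, "ry": 0, "rz": 0, "jaw": 6}
  ]
}}

```text
clock: 2.2
tool_pos: [0.5217, -0.3273, 0.05]
eef_rot: [0.999, 0.034, 0.001, 0.0]
contact_force: [0.3, -0.9, -0.0]
opening: 0.68
finger_force: 0.0
```

```bash
python3 - <<'E'
from h import *
go(.5313,-.3157,.019,4.2)
E
```

```text
t 2.2 pos [ 0.5217 -0.3273  0.05  ] yaw 3.88 rot [ 0.001 -0.001 -0.006] shift cm [ 1.04 -1.09  3.1 ]
```

Request:
{"op": "send_rows", "data": {
  "motion": [
    {"x": 0.5, "y": -0.55, "z": 0, "rx": 0, "ry": 0, "rz": -0.006, "jaw": 6},
    {"x": 0.55, "y": -0.55, "z": 0.2, "rx": 0, "ry": 0, "rz": 0, "jaw": 6},
    {"x": 0, "y": 0, "z": 1.3, "rx": 0, "ry": 0, "rz": 0, "jaw": 6},
    {"x": 0, "y": 0, "z": 1.2, "rx": 0, "ry": 0, "rz": 0, "jaw": 6},
    {"x": 0, "y": 0, "z": 0.4, "rx": 0, "ry": 0, "rz": 0, "jaw": 6}
  ]
}}

```text
clock: 2.7
tool_pos: [0.5295, -0.3148, 0.0157]
eef_rot: [0.999, 0.037, -0.002, -0.001]
contact_force: [-0.5, -0.8, -0.6]
opening: 0.684
finger_force: 0.0
```

Request:
{"op": "send_rows", "data": {
  "motion": [
    {"x": 0, "y": 0, "z": 0, "rx": 0, "ry": 0, "rz": 0, "jaw": 6},
    {"x": 0, "y": 0, "z": 0, "rx": 0, "ry": 0, "rz": 0, "jaw": 5},
    {"x": 0, "y": 0, "z": 0, "rx": 0, "ry": 0, "rz": 0, "jaw": 5},
    {"x": 0, "y": 0, "z": 0, "rx": 0, "ry": 0, "rz": 0, "jaw": 5},
    {"x": 0, "y": 0, "z": 0, "rx": 0, "ry": 0, "rz": 0, "jaw": 5}
  ]
}}

```text
clock: 3.2
tool_pos: [0.531, -0.3155, 0.0183]
eef_rot: [0.999, 0.037, 0.0, 0.0]
contact_force: [-0.4, -0.7, 0.5]
opening: 0.57
finger_force: 0.0
```

```bash
python3 - <<'E'
from h import *
go(.5313,-.3157,.019,4.2)
E
```

```text
t 3.2 pos [ 0.531  -0.3155  0.0183] yaw 4.22 rot [ 0. -0.  0.] shift cm [ 0.03  0.02 -0.07]
```

Aligned. Now close the jaws at 50 N.

Request:
{"op": "send_rows", "data": {
  "motion": [
    {"x": 0, "y": 0, "z": 0, "rx": 0, "ry": 0, "rz": 0, "jaw": 0},
    {"x": 0, "y": 0, "z": 0, "rx": 0, "ry": 0, "rz": 0, "jaw": 0},
    {"x": 0, "y": 0, "z": 0, "rx": 0, "ry": 0, "rz": 0, "jaw": 0},
    {"x": 0, "y": 0, "z": 0, "rx": 0, "ry": 0, "rz": 0, "jaw": 0},
    {"x": 0, "y": 0, "z": 0, "rx": 0, "ry": 0, "rz": 0, "jaw": 0}
  ],
  "grip_force": 50
}}

```text
clock: 3.7
tool_pos: [0.5309, -0.3155, 0.0181]
eef_rot: [0.999, 0.037, 0.0, 0.0]
contact_force: [0.0, -1.0, 0.3]
opening: 0.293
finger_force: 50.0
```

Request:
{"op": "send_rows", "data": {
  "motion": [
    {"x": 0, "y": 0, "z": 0, "rx": 0, "ry": 0, "rz": 0, "jaw": 0},
    {"x": 0, "y": 0, "z": 0, "rx": 0, "ry": 0, "rz": 0, "jaw": 0},
    {"x": 0, "y": 0, "z": -1, "rx": 0, "ry": 0, "rz": 0, "jaw": 0},
    {"x": 0, "y": 0, "z": -3, "rx": 0, "ry": 0, "rz": 0, "jaw": 0},
    {"x": 0, "y": 0, "z": -4, "rx": 0, "ry": 0, "rz": 0, "jaw": 0}
  ]
}}

```text
clock: 4.2
tool_pos: [0.5287, -0.3138, 0.0969]
eef_rot: [0.999, 0.037, -0.003, -0.002]
contact_force: [0.4, -0.2, -4.6]
opening: 0.293
finger_force: 50.0
```

Request:
{"op": "send_rows", "data": {
  "motion": [
    {"x": 0, "y": 0, "z": -4, "rx": 0, "ry": 0, "rz": 0, "jaw": 0},
    {"x": 0, "y": 0, "z": -4, "rx": 0, "ry": 0, "rz": 0, "jaw": 0},
    {"x": 0, "y": 0, "z": -4, "rx": 0, "ry": 0, "rz": 0, "jaw": 0},
    {"x": 0, "y": 0, "z": -3, "rx": 0, "ry": 0, "rz": 0, "jaw": 0},
    {"x": 0, "y": 0, "z": 0, "rx": 0, "ry": 0, "rz": 0, "jaw": 0}
  ]
}}

```text
clock: 4.7
tool_pos: [0.5328, -0.3162, 0.2525]
eef_rot: [0.999, 0.037, 0.004, 0.002]
contact_force: [0.7, -0.2, -3.8]
opening: 0.291
finger_force: 50.0
```

```bash
python3 - <<'E'
from h import *
s=snap('wrist','w3'); p=get_state(); print(p['moment'],p['contact_force'])
# target: ring at nut with wrench yaw 0
go(.634-.115,.157,.24,4.2)
E
```

```text
[ 0.0494394   0.16690461 -0.01293042] [ 0.07744372 -0.5381683  -5.83365122]
t 4.75 pos [ 0.5313 -0.3154  0.2496] yaw 4.25 rot [ 0.002 -0.003  0.001] shift cm [  2.24 -47.2    0.96]
```

View pics/w3.png

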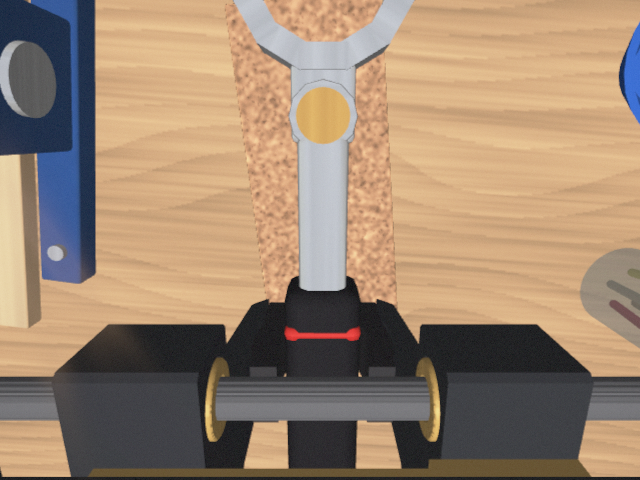

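The wrist view shows the wrench held straight, with the joint at (323,115) and the ring partly above the frame. I'll move to a spot where the nut shows beside the wrench.

Request:
{"op": "send_rows", "data": {
  "motion": [
    {"x": 0.2, "y": -2, "z": -1, "rx": 0, "ry": 0, "rz": 0, "jaw": 0},
    {"x": 0.2, "y": -4, "z": -1, "rx": 0, "ry": 0, "rz": 0, "jaw": 0},
    {"x": 0.2, "y": -4, "z": -1, "rx": 0, "ry": 0, "rz": 0, "jaw": 0},
    {"x": 0.2, "y": -4, "z": -1, "rx": 0, "ry": 0, "rz": 0, "jaw": 0},
    {"x": 0.2, "y": -4, "z": -1, "rx": 0, "ry": 0, "rz": 0, "jaw": 0}
  ]
}}

```text
clock: 5.25
tool_pos: [0.5254, -0.133, 0.2958]
eef_rot: [0.999, 0.037, -0.003, -0.001]
contact_force: [1.0, 0.4, -4.7]
opening: 0.291
finger_force: 50.0
```

Request:
{"op": "send_rows", "data": {
  "motion": [
    {"x": 0.2, "y": -4, "z": -1, "rx": 0, "ry": 0, "rz": 0, "jaw": 0},
    {"x": 0.2, "y": -4, "z": -1, "rx": 0, "ry": 0, "rz": 0, "jaw": 0},
    {"x": 0.2, "y": -4, "z": -1, "rx": 0, "ry": 0, "rz": 0, "jaw": 0},
    {"x": 0.2, "y": -4, "z": -1, "rx": 0, "ry": 0, "rz": 0, "jaw": 0},
    {"x": 0.1, "y": -3, "z": -1, "rx": 0, "ry": 0, "rz": 0, "jaw": 0}
  ]
}}

```text
clock: 5.75
tool_pos: [0.5204, 0.0583, 0.3458]
eef_rot: [0.999, 0.039, -0.003, -0.0]
contact_force: [0.5, 0.0, -4.6]
opening: 0.289
finger_force: 50.0
```

Request:
{"op": "send_rows", "data": {
  "motion": [
    {"x": 0, "y": -2, "z": -1, "rx": 0, "ry": 0, "rz": 0, "jaw": 0},
    {"x": 0, "y": 0, "z": 0, "rx": 0, "ry": 0, "rz": 0, "jaw": 0},
    {"x": 0, "y": 0, "z": 0, "rx": 0, "ry": 0, "rz": 0, "jaw": 0},
    {"x": 0, "y": 0, "z": 0, "rx": 0, "ry": 0, "rz": 0, "jaw": 0},
    {"x": 0, "y": 0, "z": 0, "rx": 0, "ry": 0, "rz": 0, "jaw": 0}
  ]
}}

```text
clock: 6.25
tool_pos: [0.5206, 0.0733, 0.3569]
eef_rot: [0.999, 0.036, -0.001, 0.001]
contact_force: [-0.1, -0.5, -4.4]
opening: 0.292
finger_force: 50.0
```

```bash
python3 - <<'E'
from h import *
p=get_state(); np.set_printoptions(suppress=True,precision=4)
print(p['tool_pos'],p['eef_rot'],p['q'],p['moment'])
s=snap('wrist','w4'); snap('top','t4')
a=cv2.imread('pics/w4.png'); b=cv2.imread('pics/t4.png')[160:280,240:400]
cv2.imwrite('pics/c4.png',np.hstack([cv2.resize(a[:240],(640,240)),])) 
go(.52,.157,.2,4.2)
E
```

```text
[0.5206 0.0733 0.3569] [ 0.9994  0.0357 -0.0011  0.0006] [-0.2145  0.4299 -0.021   1.7137  0.0113  1.0006 -1.7391] [0.0153 0.1303 0.0248]
t 6.35 pos [0.5209 0.0739 0.3574] yaw 4.12 rot [ 0.001  0.001 -0.001] shift cm [ 0.52 -8.29 15.74]
```

View pics/w4.png

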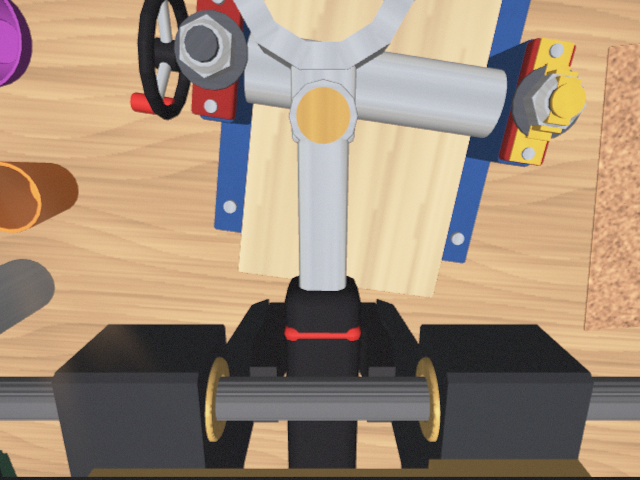

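The loose nut is at about (205,47), clear of the held wrench (joint at 323,115), and the striped nut is at (560,95). q7 has limited room in the clockwise direction, so I'll start with the handle turned toward the bed. I need the hex angle for that, so I'll look at a crop of the nut.

```bash
python3 - <<'E'
from h import *
a=cv2.imread('pics/w4.png')[0:100,150:270]
a=cv2.resize(a,(0,0),fx=6,fy=6,interpolation=cv2.INTER_CUBIC)
for i in range(0,120,10):
    cv2.putText(a,str(150+i),(i*6,598),0,.4,(0,255,255),1); cv2.line(a,(i*6,580),(i*6,586),(0,255,255),1)
for i in range(0,100,10):
    cv2.putText(a,str(i),(690,i*6+4),0,.4,(0,255,255),1); cv2.line(a,(680,i*6),(688,i*6),(0,255,255),1)
cv2.imwrite('pics/nutc.png',a)
E
```

```text
(no output)
```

View pics/nutc.png

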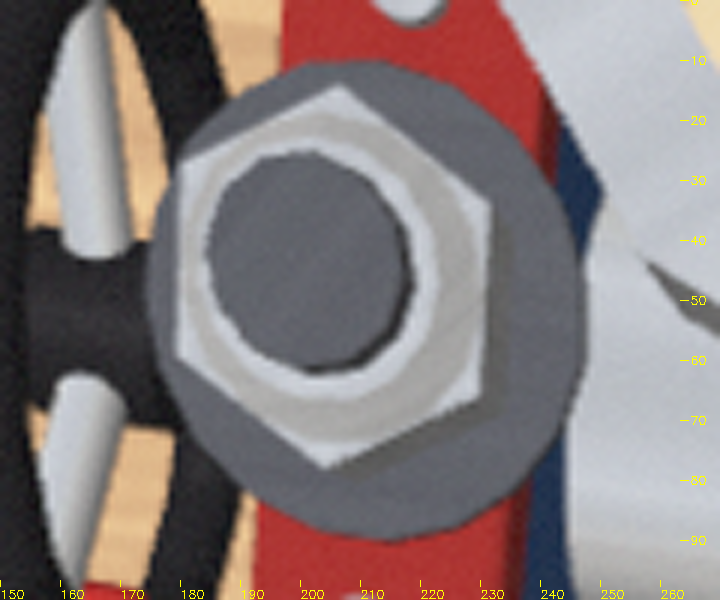

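The nut hex corners are clear: (206,14), (232,34), (230,66), (204.5,78), (180,59) and (180,27). The stud top is at (202,43.5) and the washer centre at (211,50). Next I'll fit these and compare with the ring in w2.

```bash
python3 - <<'E'
from h import *
np.set_printoptions(suppress=True,precision=4)
from scipy.optimize import least_squares
s=load('w4')
P=np.array([(337,85),(490,205),(482,398),(327,467),(178,353),(180,163)])/6.+[150,0]
def hexw(x,z):
    return [[x[0]+x[3]*np.cos(x[2]+np.pi/6+k*np.pi/3),x[1]+x[3]*np.sin(x[2]+np.pi/6+k*np.pi/3),z] for k in range(6)]
W=np.array([px2w(s,u,v,.169) for u,v in P]); print('hex corner mean',W.mean(0), 'r',np.linalg.norm(W-W.mean(0),axis=1))
a=np.degrees(np.arctan2(*(W-W.mean(0))[:,1::-1].T)); print('flat normals mod60',(a-30)%60)
print('washer',px2w(s,211.1,50,.154),'stud',px2w(s,201.8,43.5,.181))
# ring in w2
im=cv2.imread('pics/w2.png'); hsv=cv2.cvtColor(im,cv2.COLOR_BGR2HSV); s2=load('w2')
m=((hsv[...,1]<70)&(hsv[...,2]>60)).astype(np.uint8); m[:,:250]=0; m[:,350:]=0; m[130:]=0
cs,h=cv2.findContours(m,cv2.RETR_CCOMP,cv2.CHAIN_APPROX_NONE)
for c,hh in zip(cs,h[0]):
    if cv2.contourArea(c)>500: print('contour',hh[3],cv2.boundingRect(c),cv2.contourArea(c),cv2.fitEllipse(c))
for f in ['w3','w4']:
    im=cv2.imread('pics/%s.png'%f); hsv=cv2.cvtColor(im,cv2.COLOR_BGR2HSV)
    m=((hsv[...,1]>120)&(hsv[...,2]>120)).astype(np.uint8); m[:,:290]=0;m[:,360:]=0;m[:80]=0;m[150:]=0
    n,l,st,ce=cv2.connectedComponentsWithStats(m); i=1+st[1:,4].argmax(); u,v=ce[i]
    sh=[]
    for r in range(160,270,10):
        row=hsv[r,280:370]; k=np.where(row[:,1]<40)[0]; sh.append((280+k.min(),280+k.max()))
    print(f,'joint px',u,v,sh)
    ss=load(f); E=np.array(ss['extrinsics']); print(E[:3,3])
E
```

```text
hex corner mean [0.6427 0.1655 0.169 ] r [0.0207 0.0207 0.0211 0.0206 0.0205 0.0209]
flat normals mod60 [28.0907 26.902  26.8389 27.6785 26.526  27.4694]
washer [0.6432 0.1653 0.154 ] stud [0.6427 0.1647 0.181 ]
contour -1 (263, 0, 78, 130) 6332.0 ((301.86248779296875, 54.45368194580078), (72.44985961914062, 129.17483520507812), 178.9758758544922)
contour 0 (276, 17, 54, 56) 2332.5 ((302.32049560546875, 44.55513000488281), (53.47346115112305, 55.6325569152832), 10.151906967163086)
w3 joint px 322.5115771079074 114.98733071210135 [(np.int64(298), np.int64(347)), (np.int64(298), np.int64(347)), (np.int64(298), np.int64(347)), (np.int64(298), np.int64(346)), (np.int64(298), np.int64(346)), (np.int64(299), np.int64(346)), (np.int64(299), np.int64(346)), (np.int64(299), np.int64(346)), (np.int64(299), np.int64(345)), (np.int64(299), np.int64(346)), (np.int64(299), np.int64(345))]
[ 0.6026 -0.3097  0.387 ]
w4 joint px 322.6059544658494 114.90192644483362 [(np.int64(298), np.int64(347)), (np.int64(298), np.int64(347)), (np.int64(298), np.int64(347)), (np.int64(298), np.int64(347)), (np.int64(299), np.int64(346)), (np.int64(299), np.int64(346)), (np.int64(299), np.int64(346)), (np.int64(299), np.int64(346)), (np.int64(299), np.int64(346)), (np.int64(299), np.int64(345)), (np.int64(299), np.int64(345))]
[0.5917 0.0793 0.4907]
```

```bash
python3 - <<'E'
from h import *
np.set_printoptions(suppress=True,precision=4)
r=px2w(load('w2'),302.3,44.6,.012); print('ring w2',r)
T=lambda y:np.array([[np.cos(y),np.sin(y)],[np.sin(y),-np.cos(y)]]) # columns tool x,y in world
d=r[:2]-np.array([.531,-.3155]); off=T(np.radians(4.22)).T@d; print('ring in tool',off)
s=load('w4'); 
for z in (.016,.02): print('joint in tool', T(np.radians(4.12)).T@(px2w(s,322.6,114.9,.357-.0142+z)[:2]-np.array([.5206,.0733])))
y=np.radians(27.3); nut=np.array([.6428,.1654])
for o in (off,np.array([.115,0])):
  t=nut-T(y)@o; print('target',t)
go(t[0],t[1],.22,27.3)
E
```

```text
ring w2 [ 0.6458 -0.3071  0.012 ]
ring in tool [0.1151 0.    ]
joint in tool [ 0.0759 -0.0006]
joint in tool [ 0.0758 -0.0006]
target [0.5405 0.1126]
target [0.5406 0.1127]
t 6.35 pos [0.5209 0.0739 0.3574] yaw 4.12 rot [ 0.     0.001 -0.405] shift cm [ 3.53 -2.54 13.74]
```

Request:
{"op": "send_rows", "data": {
  "motion": [
    {"x": 0, "y": 0, "z": 0, "rx": 0, "ry": 0, "rz": -0.135, "jaw": 0},
    {"x": 0, "y": 0, "z": 0, "rx": 0, "ry": 0, "rz": -0.135, "jaw": 0},
    {"x": 0, "y": 0, "z": 0, "rx": 0, "ry": 0, "rz": -0.135, "jaw": 0},
    {"x": 1.7, "y": -1.2, "z": 3, "rx": 0, "ry": 0, "rz": 0, "jaw": 0},
    {"x": 1.8, "y": -1.3, "z": 3, "rx": 0, "ry": 0, "rz": 0, "jaw": 0}
  ]
}}

```text
clock: 6.85
tool_pos: [0.5418, 0.1123, 0.2981]
eef_rot: [0.972, 0.236, 0.001, 0.0]
contact_force: [-0.6, 0.3, -4.8]
opening: 0.287
finger_force: 50.0
```

Request:
{"op": "send_rows", "data": {
  "motion": [
    {"x": 0, "y": 0, "z": 3, "rx": 0, "ry": 0, "rz": 0, "jaw": 0},
    {"x": 0, "y": 0, "z": 3, "rx": 0, "ry": 0, "rz": 0, "jaw": 0},
    {"x": 0, "y": 0, "z": 1, "rx": 0, "ry": 0, "rz": 0, "jaw": 0},
    {"x": 0, "y": 0, "z": 0, "rx": 0, "ry": 0, "rz": 0, "jaw": 0},
    {"x": 0, "y": 0, "z": 0, "rx": 0, "ry": 0, "rz": 0, "jaw": 0}
  ]
}}

```text
clock: 7.35
tool_pos: [0.5416, 0.1133, 0.2291]
eef_rot: [0.972, 0.237, 0.001, 0.0]
contact_force: [-0.4, -0.1, -4.0]
opening: 0.29
finger_force: 50.0
```

Request:
{"op": "send_rows", "data": {
  "motion": [
    {"x": 0, "y": 0, "z": 0, "rx": 0, "ry": 0, "rz": 0, "jaw": 0},
    {"x": 0, "y": 0, "z": 0, "rx": 0, "ry": 0, "rz": 0, "jaw": 0},
    {"x": 0, "y": 0, "z": 0, "rx": 0, "ry": 0, "rz": 0, "jaw": 0},
    {"x": 0, "y": 0, "z": 0, "rx": 0, "ry": 0, "rz": 0, "jaw": 0},
    {"x": 0, "y": 0, "z": 0, "rx": 0, "ry": 0, "rz": 0, "jaw": 0}
  ]
}}

```text
clock: 7.85
tool_pos: [0.5407, 0.1134, 0.2282]
eef_rot: [0.971, 0.237, 0.0, 0.0]
contact_force: [0.5, -0.4, -5.2]
opening: 0.29
finger_force: 50.0
```

```bash
python3 - <<'E'
from h import *
np.set_printoptions(suppress=True,precision=4)
go(.5405,.1126,.19,27.3); p=get_state(); print(p['q'],p['contact_force'],p['moment'])
a=snap('side','s5'); u,v=w2px(a,(.6428,.1654,.18)); print(u,v)
b=snap('top','t5'); u2,v2=w2px(b,(.6428,.1654,.18)); print(u2,v2)
c=lambda f,u,v,k:cv2.resize(cv2.imread('pics/%s.png'%f)[int(v)-k:int(v)+k,int(u)-k:int(u)+k],(400,400),interpolation=cv2.INTER_CUBIC)
cv2.imwrite('pics/c5.png',np.hstack([c('s5',u,v,40),c('t5',u2,v2,40)]))
E
```

```text
t 7.85 pos [0.5407 0.1134 0.2282] yaw 27.44 rot [ 0.    -0.     0.002] shift cm [-0.05  0.06  3.82]
[-0.2182  0.6197 -0.1183  1.8135  0.105   0.7141 -1.4861] [ 0.4539 -0.4179 -5.232 ] [-0.0662  0.0669 -0.0431]
310.893712228458 193.3219538684773
282.145658341361 210.38886439981923
```

View pics/c5.png

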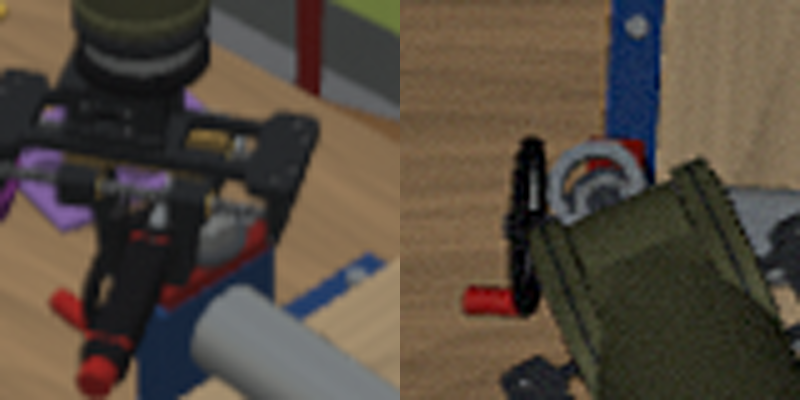

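The ring is around the nut axis in the top view, and the side view shows it above the cap. Now I'll lower it gently.

Request:
{"op": "send_rows", "data": {
  "motion": [
    {"x": -0.05, "y": 0.06, "z": 1, "rx": 0, "ry": 0, "rz": 0.002, "jaw": 0},
    {"x": 0, "y": 0, "z": 1, "rx": 0, "ry": 0, "rz": 0, "jaw": 0},
    {"x": 0, "y": 0, "z": 0.8, "rx": 0, "ry": 0, "rz": 0, "jaw": 0},
    {"x": 0, "y": 0, "z": 0.5, "rx": 0, "ry": 0, "rz": 0, "jaw": 0},
    {"x": 0, "y": 0, "z": 0.5, "rx": 0, "ry": 0, "rz": 0, "jaw": 0}
  ]
}}

```text
clock: 8.45
tool_pos: [0.5403, 0.1126, 0.1892]
eef_rot: [0.972, 0.236, -0.0, 0.0]
contact_force: [0.5, 0.1, -4.3]
opening: 0.291
finger_force: 50.0
```

Request:
{"op": "send_rows", "data": {
  "motion": [
    {"x": 0, "y": 0, "z": 0.4, "rx": 0, "ry": 0, "rz": 0, "jaw": 0},
    {"x": 0, "y": 0, "z": 0.3, "rx": 0, "ry": 0, "rz": 0, "jaw": 0},
    {"x": 0, "y": 0, "z": 0.2, "rx": 0, "ry": 0, "rz": 0, "jaw": 0},
    {"x": 0, "y": 0, "z": 0, "rx": 0, "ry": 0, "rz": 0, "jaw": 0},
    {"x": 0, "y": 0, "z": 0, "rx": 0, "ry": 0, "rz": 0, "jaw": 0}
  ]
}}

```text
clock: 8.95
tool_pos: [0.5406, 0.1126, 0.1811]
eef_rot: [0.972, 0.236, 0.0, 0.0]
contact_force: [0.1, 0.4, -4.0]
opening: 0.291
finger_force: 50.0
```

```bash
python3 - <<'E'
from h import *
np.set_printoptions(suppress=True,precision=4)
go(.5405,.1126,.168,27.3); p=get_state(); print(p['contact_force'],p['moment'])
E
```

```text
t 8.95 pos [0.5406 0.1126 0.1811] yaw 27.32 rot [ 0. -0.  0.] shift cm [-0.01 -0.    1.31]
[ 0.1268  0.4172 -3.9882] [-0.0727  0.1273  0.0021]
```

Request:
{"op": "send_rows", "data": {
  "motion": [
    {"x": 0, "y": 0, "z": 0.2, "rx": 0, "ry": 0, "rz": 0, "jaw": 0},
    {"x": 0, "y": 0, "z": 0.2, "rx": 0, "ry": 0, "rz": 0, "jaw": 0},
    {"x": 0, "y": 0, "z": 0.2, "rx": 0, "ry": 0, "rz": 0, "jaw": 0},
    {"x": 0, "y": 0, "z": 0, "rx": 0, "ry": 0, "rz": 0, "jaw": 0},
    {"x": 0, "y": 0, "z": 0, "rx": 0, "ry": 0, "rz": 0, "jaw": 0}
  ]
}}

```text
clock: 9.45
tool_pos: [0.5404, 0.1126, 0.1749]
eef_rot: [0.972, 0.236, -0.0, 0.0]
contact_force: [-0.4, -1.1, -4.3]
opening: 0.289
finger_force: 50.0
```

Request:
{"op": "send_rows", "data": {
  "motion": [
    {"x": 0, "y": 0, "z": 0.2, "rx": 0, "ry": 0, "rz": 0, "jaw": 0},
    {"x": 0, "y": 0, "z": 0.2, "rx": 0, "ry": 0, "rz": 0, "jaw": 0},
    {"x": 0, "y": 0, "z": 0.1, "rx": 0, "ry": 0, "rz": 0, "jaw": 0},
    {"x": 0, "y": 0, "z": 0, "rx": 0, "ry": 0, "rz": 0, "jaw": 0},
    {"x": 0, "y": 0, "z": 0, "rx": 0, "ry": 0, "rz": 0, "jaw": 0}
  ]
}}

```text
clock: 9.95
tool_pos: [0.5405, 0.1126, 0.1699]
eef_rot: [0.972, 0.236, 0.0, 0.0]
contact_force: [-0.2, 0.6, -3.6]
opening: 0.291
finger_force: 50.0
```

```bash
python3 - <<'E'
from h import *
np.set_printoptions(suppress=True,precision=4)
go(.5405,.1126,.168,27.3); p=get_state(); print(p['contact_force'],p['moment'])
E
```

```text
t 9.95 pos [0.5405 0.1126 0.1699] yaw 27.32 rot [ 0. -0.  0.] shift cm [ 0.   -0.    0.19]
[-0.2421  0.6362 -3.6209] [-0.0444  0.0953 -0.0096]
```

The ring slid down without contact. Now the pull begins, rotating about the ring centre.

```bash
cat >> h.py <<'E'
def tq():
    p=get_state(); r=R.from_quat(p['eef_rot']); M=r.as_matrix(); nut=np.array([.6428,.1654])
    t=p['tool_pos']; d=nut-t[:2]; yaw=np.degrees(np.arctan2(M[1,0],M[0,0])); F=p['contact_force']; m=p['moment']
    l=t[:2]-nut; print('t',round(p['clock'],2),'yaw',round(yaw,2),'bearing',round(np.degrees(np.arctan2(d[1],d[0])),2),'dist',round(np.hypot(*d),4),'z',round(t[2],4),
     'Ftool',(M.T@F).round(1),'Mtool',(M.T@m).round(2),'Tnut',round(m[2]+l[0]*F[1]-l[1]*F[0],2),'q7',p['q'][6].round(2),'op',round(p['opening'],3))
E
python3 -c "
from h import *
tq()"
```

```text
t 9.95 yaw 27.32 bearing 27.3 dist 0.1152 z 0.1699 Ftool [ 0.1 -0.7  3.6] Mtool [ 0.   -0.11  0.01] Tnut -0.09 q7 -1.5 op 0.291
```

Request:
{"op": "send_rows", "data": {
  "motion": [
    {"x": 0, "y": 0, "z": 0.1, "rx": 0, "ry": 0, "rz": 0, "jaw": 0},
    {"x": 0, "y": 0, "z": 0, "rx": 0, "ry": 0, "rz": 0, "jaw": 0},
    {"x": 0.01, "y": -0.46, "z": 0, "rx": 0, "ry": 0, "rz": 0.04, "jaw": 0},
    {"x": 0.01, "y": -0.46, "z": 0, "rx": 0, "ry": 0, "rz": 0.04, "jaw": 0},
    {"x": 0.01, "y": -0.46, "z": 0, "rx": 0, "ry": 0, "rz": 0.04, "jaw": 0}
  ]
}}

```text
clock: 10.45
tool_pos: [0.5348, 0.1254, 0.169]
eef_rot: [0.984, 0.177, 0.0, -0.0]
contact_force: [0.3, 0.5, -4.7]
opening: 0.291
finger_force: 50.0
```

```bash
python3 -c "
from h import *
tq()"
```

```text
t 10.45 yaw 20.35 bearing 20.35 dist 0.1152 z 0.169 Ftool [ 0.4 -0.4  4.7] Mtool [ 0.01 -0.07  0.05] Tnut -0.09 q7 -1.61 op 0.291
```

Request:
{"op": "send_rows", "data": {
  "motion": [
    {"x": 0.01, "y": -0.35, "z": 0, "rx": 0, "ry": 0, "rz": 0.03, "jaw": 0},
    {"x": 0.01, "y": -0.35, "z": 0, "rx": 0, "ry": 0, "rz": 0.03, "jaw": 0},
    {"x": 0, "y": 0, "z": 0, "rx": 0, "ry": 0, "rz": 0, "jaw": 0},
    {"x": 0, "y": 0, "z": 0, "rx": 0, "ry": 0, "rz": 0, "jaw": 0},
    {"x": 0, "y": 0, "z": 0, "rx": 0, "ry": 0, "rz": 0, "jaw": 0}
  ]
}}

```text
clock: 10.95
tool_pos: [0.5328, 0.1316, 0.169]
eef_rot: [0.989, 0.148, -0.0, 0.0]
contact_force: [0.1, -1.5, -4.0]
opening: 0.293
finger_force: 50.0
```

```bash
python3 -c "
from h import *
tq()"
```

```text
t 10.95 yaw 17.0 bearing 17.08 dist 0.1151 z 0.169 Ftool [-0.3  1.5  4. ] Mtool [-0.44 -0.06 -0.17] Tnut 0.34 q7 -1.66 op 0.293
```

Request:
{"op": "send_rows", "data": {
  "motion": [
    {"x": 0.01, "y": -0.35, "z": 0, "rx": 0, "ry": 0, "rz": 0.03, "jaw": 0},
    {"x": 0.01, "y": -0.35, "z": 0, "rx": 0, "ry": 0, "rz": 0.03, "jaw": 0},
    {"x": 0.01, "y": -0.35, "z": 0, "rx": 0, "ry": 0, "rz": 0.03, "jaw": 0},
    {"x": 0, "y": 0, "z": 0, "rx": 0, "ry": 0, "rz": 0, "jaw": 0},
    {"x": 0, "y": 0, "z": 0, "rx": 0, "ry": 0, "rz": 0, "jaw": 0}
  ]
}}

```text
clock: 11.45
tool_pos: [0.5301, 0.1422, 0.1689]
eef_rot: [0.995, 0.103, -0.0, 0.0]
contact_force: [0.5, -2.6, -4.3]
opening: 0.29
finger_force: 50.0
```

```bash
python3 -c "
from h import *
tq()"
```

```text
t 11.45 yaw 11.82 bearing 11.65 dist 0.1151 z 0.1689 Ftool [-0.1  2.6  4.3] Mtool [-0.58 -0.25  0.04] Tnut 0.27 q7 -1.73 op 0.29
```

Request:
{"op": "send_rows", "data": {
  "motion": [
    {"x": 0.01, "y": -0.35, "z": 0, "rx": 0, "ry": 0, "rz": 0.03, "jaw": 0},
    {"x": 0.01, "y": -0.35, "z": 0, "rx": 0, "ry": 0, "rz": 0.03, "jaw": 0},
    {"x": 0, "y": 0, "z": 0, "rx": 0, "ry": 0, "rz": 0, "jaw": 0},
    {"x": 0, "y": 0, "z": 0, "rx": 0, "ry": 0, "rz": 0, "jaw": 0},
    {"x": 0, "y": 0, "z": 0, "rx": 0, "ry": 0, "rz": 0, "jaw": 0}
  ]
}}

```text
clock: 11.95
tool_pos: [0.5289, 0.1491, 0.1689]
eef_rot: [0.997, 0.073, -0.0, -0.0]
contact_force: [0.3, -3.0, -4.3]
opening: 0.294
finger_force: 50.0
```

```bash
python3 -c "
from h import *
tq()"
```

```text
t 11.95 yaw 8.4 bearing 8.15 dist 0.1151 z 0.1689 Ftool [-0.1  3.   4.3] Mtool [-0.59 -0.32  0.04] Tnut 0.31 q7 -1.78 op 0.294
```

Request:
{"op": "send_rows", "data": {
  "motion": [
    {"x": 0, "y": 0, "z": 0, "rx": 0, "ry": 0, "rz": 0, "jaw": 0},
    {"x": 0.01, "y": -0.23, "z": 0, "rx": 0, "ry": 0, "rz": 0.02, "jaw": 0},
    {"x": 0.01, "y": -0.23, "z": 0, "rx": 0, "ry": 0, "rz": 0.02, "jaw": 0},
    {"x": 0.01, "y": -0.23, "z": 0, "rx": 0, "ry": 0, "rz": 0.02, "jaw": 0},
    {"x": 0.01, "y": -0.23, "z": 0, "rx": 0, "ry": 0, "rz": 0.02, "jaw": 0}
  ]
}}

```text
clock: 12.45
tool_pos: [0.528, 0.158, 0.1689]
eef_rot: [0.999, 0.033, -0.0, 0.0]
contact_force: [-1.4, -5.8, -3.5]
opening: 0.291
finger_force: 50.0
```

```bash
python3 -c "
from h import *
tq()"
```

```text
t 12.45 yaw 3.74 bearing 3.69 dist 0.1151 z 0.1689 Ftool [-1.7  5.7  3.5] Mtool [-1.   -0.38 -0.14] Tnut 0.79 q7 -1.85 op 0.291
```

Request:
{"op": "send_rows", "data": {
  "motion": [
    {"x": 0.01, "y": -0.23, "z": 0, "rx": 0, "ry": 0, "rz": 0.02, "jaw": 0},
    {"x": 0.01, "y": -0.23, "z": 0, "rx": 0, "ry": 0, "rz": 0.02, "jaw": 0},
    {"x": 0.01, "y": -0.23, "z": 0, "rx": 0, "ry": 0, "rz": 0.02, "jaw": 0},
    {"x": 0, "y": 0, "z": 0, "rx": 0, "ry": 0, "rz": 0, "jaw": 0},
    {"x": 0, "y": 0, "z": 0, "rx": 0, "ry": 0, "rz": 0, "jaw": 0}
  ]
}}

```text
clock: 12.95
tool_pos: [0.5278, 0.1652, 0.1688]
eef_rot: [1.0, 0.003, -0.001, 0.0]
contact_force: [-1.3, -4.0, -3.0]
opening: 0.288
finger_force: 50.0
```

```bash
python3 -c "
from h import *
tq()"
```

```text
t 12.95 yaw 0.36 bearing 0.09 dist 0.115 z 0.1688 Ftool [-1.3  4.   3. ] Mtool [-0.82 -0.47  0.06] Tnut 0.4 q7 -1.9 op 0.288
```

Request:
{"op": "send_rows", "data": {
  "motion": [
    {"x": 0.01, "y": -0.23, "z": 0, "rx": 0, "ry": 0, "rz": 0.02, "jaw": 0},
    {"x": 0.01, "y": -0.23, "z": 0, "rx": 0, "ry": 0, "rz": 0.02, "jaw": 0},
    {"x": 0.01, "y": -0.23, "z": 0, "rx": 0, "ry": 0, "rz": 0.02, "jaw": 0},
    {"x": 0, "y": 0, "z": 0, "rx": 0, "ry": 0, "rz": 0, "jaw": 0},
    {"x": 0, "y": 0, "z": 0, "rx": 0, "ry": 0, "rz": 0, "jaw": 0}
  ]
}}

```text
clock: 13.45
tool_pos: [0.5279, 0.1721, 0.1688]
eef_rot: [1.0, -0.027, -0.001, 0.0]
contact_force: [-3.0, -5.2, -3.0]
opening: 0.292
finger_force: 50.0
```

```bash
python3 -c "
from h import *
tq()"
```

```text
t 13.45 yaw -3.07 bearing -3.34 dist 0.1151 z 0.1688 Ftool [-2.7  5.4  3. ] Mtool [-0.91 -0.53 -0.01] Tnut 0.64 q7 -1.95 op 0.292
```

Request:
{"op": "send_rows", "data": {
  "motion": [
    {"x": 0.01, "y": -0.23, "z": 0, "rx": 0, "ry": 0, "rz": 0.02, "jaw": 0},
    {"x": 0.01, "y": -0.23, "z": 0, "rx": 0, "ry": 0, "rz": 0.02, "jaw": 0},
    {"x": 0, "y": 0, "z": 0, "rx": 0, "ry": 0, "rz": 0, "jaw": 0},
    {"x": 0, "y": 0, "z": 0, "rx": 0, "ry": 0, "rz": 0, "jaw": 0},
    {"x": 0, "y": 0, "z": 0, "rx": 0, "ry": 0, "rz": 0, "jaw": 0}
  ]
}}

```text
clock: 13.95
tool_pos: [0.5283, 0.1768, 0.1688]
eef_rot: [0.999, -0.047, -0.001, 0.0]
contact_force: [-3.5, -4.3, -3.2]
opening: 0.293
finger_force: 50.0
```

```bash
python3 -c "
from h import *
tq()"
```

```text
t 13.95 yaw -5.36 bearing -5.66 dist 0.1151 z 0.1688 Ftool [-3.1  4.6  3.2] Mtool [-0.91 -0.55  0.03] Tnut 0.51 q7 -1.98 op 0.293
```

Request:
{"op": "send_rows", "data": {
  "motion": [
    {"x": -0.03, "y": -0.23, "z": 0, "rx": 0, "ry": 0, "rz": 0.02, "jaw": 0},
    {"x": -0.02, "y": -0.23, "z": 0, "rx": 0, "ry": 0, "rz": 0.02, "jaw": 0},
    {"x": 0, "y": -0.23, "z": 0, "rx": 0, "ry": 0, "rz": 0.02, "jaw": 0},
    {"x": 0, "y": 0, "z": 0, "rx": 0, "ry": 0, "rz": 0, "jaw": 0},
    {"x": 0, "y": 0, "z": 0, "rx": 0, "ry": 0, "rz": 0, "jaw": 0}
  ]
}}

```text
clock: 14.45
tool_pos: [0.5291, 0.1837, 0.1688]
eef_rot: [0.997, -0.077, -0.0, 0.0]
contact_force: [-1.9, -3.8, -3.7]
opening: 0.287
finger_force: 50.0
```

```bash
python3 -c "
from h import *
tq()"
```

```text
t 14.45 yaw -8.79 bearing -9.13 dist 0.1151 z 0.1688 Ftool [-1.3  4.   3.7] Mtool [-0.87 -0.47  0.03] Tnut 0.44 q7 -2.03 op 0.287
```

Request:
{"op": "send_rows", "data": {
  "motion": [
    {"x": 0, "y": -0.23, "z": 0, "rx": 0, "ry": 0, "rz": 0.02, "jaw": 0},
    {"x": 0, "y": -0.23, "z": 0, "rx": 0, "ry": 0, "rz": 0.02, "jaw": 0},
    {"x": 0, "y": 0, "z": 0, "rx": 0, "ry": 0, "rz": 0, "jaw": 0},
    {"x": 0, "y": 0, "z": 0, "rx": 0, "ry": 0, "rz": 0, "jaw": 0},
    {"x": 0, "y": 0, "z": 0, "rx": 0, "ry": 0, "rz": 0, "jaw": 0}
  ]
}}

```text
clock: 14.95
tool_pos: [0.53, 0.1882, 0.1689]
eef_rot: [0.995, -0.096, -0.0, -0.0]
contact_force: [-3.1, -4.0, -3.3]
opening: 0.292
finger_force: 50.0
```

```bash
python3 -c "
from h import *
tq()"
```

```text
t 14.95 yaw -11.07 bearing -11.42 dist 0.1151 z 0.1689 Ftool [-2.3  4.5  3.3] Mtool [-0.83 -0.54  0.04] Tnut 0.48 q7 -2.07 op 0.292
```

Request:
{"op": "send_rows", "data": {
  "motion": [
    {"x": 0, "y": -0.23, "z": 0, "rx": 0, "ry": 0, "rz": 0.02, "jaw": 0},
    {"x": 0, "y": -0.23, "z": 0, "rx": 0, "ry": 0, "rz": 0.02, "jaw": 0},
    {"x": 0, "y": 0, "z": 0, "rx": 0, "ry": 0, "rz": 0, "jaw": 0},
    {"x": 0, "y": 0, "z": 0, "rx": 0, "ry": 0, "rz": 0, "jaw": 0},
    {"x": 0, "y": 0, "z": 0, "rx": 0, "ry": 0, "rz": 0, "jaw": 0}
  ]
}}

```text
clock: 15.45
tool_pos: [0.5309, 0.1923, 0.1688]
eef_rot: [0.993, -0.116, -0.0, 0.0]
contact_force: [-2.9, -4.0, -3.3]
opening: 0.291
finger_force: 50.0
```

```bash
cat >> h.py <<'E'
def ringrows(f):
    a=cv2.cvtColor(cv2.imread('pics/%s.png'%f),cv2.COLOR_BGR2HSV)
    for r in (3,10,20,50,60,75,90):
        g=(a[r,200:450,1]<45)&(a[r,200:450,2]>110); k=np.where(np.diff(np.r_[0,g.astype(int),0]))[0]+200
        print(r,[tuple(k[i:i+2]) for i in range(0,len(k),2) if k[i+1]-k[i]>8])
E
python3 -c "
from h import *
tq()
snap('wrist','w6')
ringrows('w3');ringrows('w6')"|sed 's/np.int64//g'
```

```text
t 15.45 yaw -13.35 bearing -13.51 dist 0.1151 z 0.1688 Ftool [-1.9  4.6  3.3] Mtool [-1.04 -0.44 -0.18] Tnut 0.71 q7 -2.1 op 0.291
3 [((235), (265)), ((382), (413))]
10 [((239), (269)), ((378), (409))]
20 [((244), (274)), ((373), (403))]
50 [((268), (379))]
60 [((284), (363))]
75 [((291), (355))]
90 [((291), (310)), ((336), (355))]
3 [((234), (265)), ((266), (307)), ((337), (379)), ((380), (450))]
10 [((238), (269)), ((271), (450))]
20 [((200), (209)), ((243), (275)), ((279), (450))]
50 [((267), (378)), ((383), (450))]
60 [((283), (362)), ((378), (450))]
75 [((203), (221)), ((290), (355)), ((380), (450))]
90 [((207), (223)), ((287), (310)), ((336), (355))]
```

Request:
{"op": "send_rows", "data": {
  "motion": [
    {"x": 0, "y": -0.2, "z": 0, "rx": 0, "ry": 0, "rz": 0.02, "jaw": 0},
    {"x": 0, "y": -0.2, "z": 0, "rx": 0, "ry": 0, "rz": 0.02, "jaw": 0},
    {"x": 0, "y": 0, "z": 0, "rx": 0, "ry": 0, "rz": 0, "jaw": 0},
    {"x": 0, "y": 0, "z": 0, "rx": 0, "ry": 0, "rz": 0, "jaw": 0},
    {"x": 0, "y": 0, "z": 0, "rx": 0, "ry": 0, "rz": 0, "jaw": 0}
  ]
}}

```text
clock: 16.0
tool_pos: [0.5316, 0.1951, 0.1687]
eef_rot: [0.991, -0.136, -0.001, 0.001]
contact_force: [-3.5, -7.2, -3.6]
opening: 0.29
finger_force: 50.1
```

```bash
python3 -c "
from h import *
tq()
snap('wrist','w7')
ringrows('w7')"|sed 's/np.int64//g'
```

```text
t 16.0 yaw -15.58 bearing -14.93 dist 0.1151 z 0.1687 Ftool [-1.5  7.8  3.6] Mtool [-1.45 -0.29 -0.58] Tnut 1.48 q7 -2.13 op 0.29
3 [((227), (259)), ((260), (302)), ((331), (450))]
10 [((231), (263)), ((265), (450))]
20 [((237), (269)), ((274), (450))]
50 [((260), (372)), ((378), (450))]
60 [((277), (357)), ((376), (450))]
75 [((201), (215)), ((287), (352)), ((378), (444))]
90 [((204), (221)), ((285), (308)), ((334), (353))]
```

Request:
{"op": "send_rows", "data": {
  "motion": [
    {"x": 0, "y": -0.15, "z": 0, "rx": 0, "ry": 0, "rz": 0.02, "jaw": 0},
    {"x": 0, "y": -0.15, "z": 0, "rx": 0, "ry": 0, "rz": 0.02, "jaw": 0},
    {"x": 0, "y": -0.15, "z": 0, "rx": 0, "ry": 0, "rz": 0.02, "jaw": 0},
    {"x": 0, "y": 0, "z": 0, "rx": 0, "ry": 0, "rz": 0, "jaw": 0},
    {"x": 0, "y": 0, "z": 0, "rx": 0, "ry": 0, "rz": 0, "jaw": 0}
  ]
}}

```text
clock: 16.55
tool_pos: [0.5329, 0.1994, 0.1687]
eef_rot: [0.986, -0.165, -0.001, 0.001]
contact_force: [-3.8, -6.6, -3.6]
opening: 0.292
finger_force: 50.1
```

```bash
python3 -c "
from h import *
tq()
snap('wrist','w8')
ringrows('w8')"|sed 's/np.int64//g'
```

```text
t 16.55 yaw -19.01 bearing -17.18 dist 0.1151 z 0.1687 Ftool [-1.4  7.4  3.6] Mtool [-1.56 -0.29 -0.58] Tnut 1.43 q7 -2.18 op 0.292
3 [((217), (293)), ((324), (450))]
10 [((222), (255)), ((256), (450))]
20 [((228), (262)), ((265), (450))]
50 [((248), (364)), ((371), (450))]
60 [((268), (351)), ((373), (450))]
75 [((285), (350)), ((377), (414))]
90 [((200), (218)), ((282), (308)), ((334), (351))]
```

Request:
{"op": "send_rows", "data": {
  "motion": [
    {"x": 0, "y": -0.15, "z": 0, "rx": 0, "ry": 0, "rz": 0.02, "jaw": 0},
    {"x": 0, "y": -0.15, "z": 0, "rx": 0, "ry": 0, "rz": 0.02, "jaw": 0},
    {"x": 0, "y": -0.15, "z": 0, "rx": 0, "ry": 0, "rz": 0.02, "jaw": 0},
    {"x": 0, "y": 0, "z": 0, "rx": 0, "ry": 0, "rz": 0, "jaw": 0},
    {"x": 0, "y": 0, "z": 0, "rx": 0, "ry": 0, "rz": 0, "jaw": 0}
  ]
}}

```text
clock: 17.1
tool_pos: [0.5345, 0.2039, 0.1687]
eef_rot: [0.981, -0.194, -0.0, 0.001]
contact_force: [-2.3, -6.4, -3.0]
opening: 0.29
finger_force: 50.2
```

```bash
python3 -c "
from h import *
tq()
snap('wrist','w9')
ringrows('w9')"|sed 's/np.int64//g'
```

```text
t 17.1 yaw -22.43 bearing -19.55 dist 0.115 z 0.1687 Ftool [0.4 6.8 3. ] Mtool [-1.43 -0.15 -0.6 ] Tnut 1.38 q7 -2.22 op 0.29
3 [((211), (284)), ((318), (450))]
10 [((212), (450))]
20 [((220), (254)), ((256), (450))]
50 [((241), (358)), ((369), (450))]
60 [((258), (346)), ((372), (437))]
75 [((282), (348)), ((376), (395))]
90 [((200), (214)), ((280), (308)), ((334), (350))]
```

View pics/w9.png

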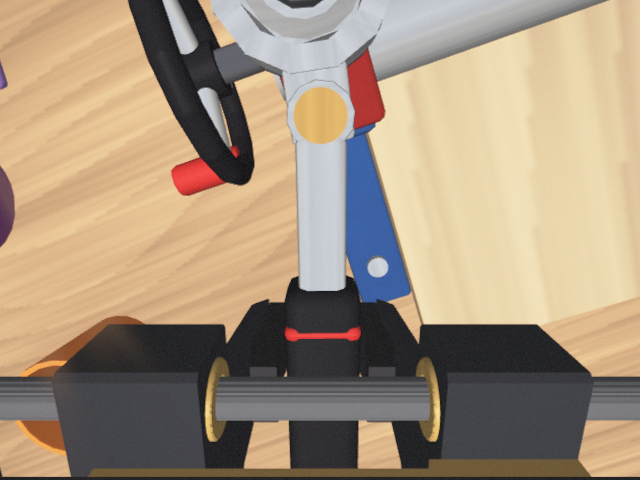

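The handle is visibly kinked at the joint (320,115), by about 9° according to the ring-edge shift and the bearings. I'll stop pulling here and relax back about the joint.

Request:
{"op": "send_rows", "data": {
  "motion": [
    {"x": 0, "y": 0.22, "z": 0, "rx": 0, "ry": 0, "rz": -0.03, "jaw": 0},
    {"x": 0, "y": 0.22, "z": 0, "rx": 0, "ry": 0, "rz": -0.03, "jaw": 0},
    {"x": 0, "y": 0.22, "z": 0, "rx": 0, "ry": 0, "rz": -0.03, "jaw": 0},
    {"x": 0, "y": 0.22, "z": 0, "rx": 0, "ry": 0, "rz": -0.03, "jaw": 0},
    {"x": 0, "y": 0.22, "z": 0, "rx": 0, "ry": 0, "rz": -0.03, "jaw": 0}
  ]
}}

```text
clock: 17.65
tool_pos: [0.5312, 0.1937, 0.1688]
eef_rot: [0.993, -0.12, -0.0, 0.001]
contact_force: [-1.7, -3.5, -4.5]
opening: 0.292
finger_force: 50.0
```

Request:
{"op": "send_rows", "data": {
  "motion": [
    {"x": 0, "y": 0.23, "z": 0, "rx": 0, "ry": 0, "rz": -0.02, "jaw": 0},
    {"x": 0, "y": 0.23, "z": 0, "rx": 0, "ry": 0, "rz": -0.02, "jaw": 0},
    {"x": 0, "y": 0, "z": 0, "rx": 0, "ry": 0, "rz": 0, "jaw": 0},
    {"x": 0, "y": 0, "z": 0, "rx": 0, "ry": 0, "rz": 0, "jaw": 0},
    {"x": 0, "y": 0, "z": 0, "rx": 0, "ry": 0, "rz": 0, "jaw": 0}
  ]
}}

```text
clock: 18.15
tool_pos: [0.5304, 0.19, 0.1689]
eef_rot: [0.995, -0.102, -0.0, 0.0]
contact_force: [-2.8, -3.5, -3.7]
opening: 0.293
finger_force: 50.0
```

```bash
python3 -c "
from h import *
tq()
snap('wrist','w10')
ringrows('w10')"|sed 's/np.int64//g'
```

```text
t 18.15 yaw -11.66 bearing -12.33 dist 0.1151 z 0.1689 Ftool [-2.   4.   3.7] Mtool [-0.76 -0.5   0.29] Tnut 0.17 q7 -2.08 op 0.293
3 [((238), (269)), ((270), (310)), ((341), (382)), ((384), (450))]
10 [((200), (210)), ((241), (273)), ((275), (450))]
20 [((200), (212)), ((247), (278)), ((282), (450))]
50 [((270), (382)), ((387), (450))]
60 [((287), (366)), ((379), (450))]
75 [((204), (222)), ((293), (358)), ((381), (450))]
90 [((209), (224)), ((293), (313)), ((338), (357)), ((382), (394))]
```

Request:
{"op": "send_rows", "data": {
  "motion": [
    {"x": -0.02, "y": 0.2, "z": 0, "rx": 0, "ry": 0, "rz": 0, "jaw": 0},
    {"x": -0.01, "y": 0.23, "z": 0, "rx": 0, "ry": 0, "rz": -0.02, "jaw": 0},
    {"x": 0, "y": 0.23, "z": 0, "rx": 0, "ry": 0, "rz": -0.02, "jaw": 0},
    {"x": 0, "y": 0, "z": 0, "rx": 0, "ry": 0, "rz": 0, "jaw": 0},
    {"x": 0, "y": 0, "z": 0, "rx": 0, "ry": 0, "rz": 0, "jaw": 0}
  ]
}}

```text
clock: 18.7
tool_pos: [0.5295, 0.1843, 0.1692]
eef_rot: [0.997, -0.081, 0.001, -0.001]
contact_force: [0.1, 0.8, -5.5]
opening: 0.289
finger_force: 50.0
```

```bash
python3 -c "
from h import *
tq()"
```

```text
t 18.7 yaw -9.3 bearing -9.48 dist 0.1149 z 0.1692 Ftool [-0.1 -0.8  5.5] Mtool [ 0.11 -0.23 -0.03] Tnut -0.06 q7 -2.04 op 0.289
```

Unloaded. Lift gently.

Request:
{"op": "send_rows", "data": {
  "motion": [
    {"x": 0, "y": 0, "z": -0.3, "rx": 0, "ry": 0, "rz": 0, "jaw": 0},
    {"x": 0, "y": 0, "z": -0.5, "rx": 0, "ry": 0, "rz": 0, "jaw": 0},
    {"x": 0, "y": 0, "z": -0.5, "rx": 0, "ry": 0, "rz": 0, "jaw": 0},
    {"x": 0, "y": 0, "z": -0.7, "rx": 0, "ry": 0, "rz": 0, "jaw": 0},
    {"x": 0, "y": 0, "z": -0.7, "rx": 0, "ry": 0, "rz": 0, "jaw": 0}
  ]
}}

```text
clock: 19.2
tool_pos: [0.5289, 0.1835, 0.1967]
eef_rot: [0.997, -0.082, 0.0, 0.0]
contact_force: [-0.0, -0.5, -5.3]
opening: 0.291
finger_force: 50.0
```

```bash
python3 -c "
from h import *
tq()"
```

```text
t 19.2 yaw -9.37 bearing -9.01 dist 0.1153 z 0.1967 Ftool [0.1 0.5 5.3] Mtool [ 0.05 -0.13 -0.02] Tnut 0.07 q7 -2.04 op 0.291
```

Request:
{"op": "send_rows", "data": {
  "motion": [
    {"x": 0, "y": 0, "z": -1.5, "rx": 0, "ry": 0, "rz": 0, "jaw": 0},
    {"x": 0, "y": 0, "z": -2.5, "rx": 0, "ry": 0, "rz": 0, "jaw": 0},
    {"x": 0, "y": 0, "z": -2.5, "rx": 0, "ry": 0, "rz": 0, "jaw": 0},
    {"x": 0, "y": 0, "z": -2.5, "rx": 0, "ry": 0, "rz": 0, "jaw": 0},
    {"x": 0, "y": 0, "z": 0, "rx": 0, "ry": 0, "rz": 0, "jaw": 0}
  ]
}}

```text
clock: 19.7
tool_pos: [0.531, 0.184, 0.2896]
eef_rot: [0.997, -0.082, 0.004, -0.002]
contact_force: [1.9, 0.7, -5.2]
opening: 0.294
finger_force: 50.0
```

```bash
python3 -c "
from h import *
tq(); go(.531,-.3155,.25,4.22)
snap('wrist','w11'); ringrows('w11')"|sed 's/np.int64//g'
```

```text
t 19.7 yaw -9.38 bearing -9.47 dist 0.1133 z 0.2896 Ftool [ 1.7 -1.   5.2] Mtool [0.01 0.03 0.01] Tnut -0.13 q7 -2.06 op 0.294
t 19.7 pos [0.531  0.184  0.2896] yaw -9.38 rot [-0.003 -0.007 -0.237] shift cm [-3.68 49.82  3.96]
3 [((235), (265)), ((382), (413))]
10 [((239), (269)), ((378), (409))]
20 [((244), (274)), ((308), (342)), ((373), (403)), ((420), (450))]
50 [((268), (379)), ((384), (450))]
60 [((284), (363)), ((370), (450))]
75 [((290), (356)), ((366), (450))]
90 [((291), (311)), ((336), (356)), ((357), (450))]
```

Request:
{"op": "send_rows", "data": {
  "motion": [
    {"x": 0, "y": 0, "z": 0, "rx": 0, "ry": 0, "rz": -0.12, "jaw": 0},
    {"x": 0, "y": 0, "z": 0, "rx": 0, "ry": 0, "rz": -0.117, "jaw": 0},
    {"x": -0.3, "y": 3, "z": 0, "rx": 0, "ry": 0, "rz": 0, "jaw": 0},
    {"x": -0.3, "y": 4, "z": 0, "rx": 0, "ry": 0, "rz": 0, "jaw": 0},
    {"x": -0.3, "y": 4, "z": 0, "rx": 0, "ry": 0, "rz": 0, "jaw": 0}
  ]
}}

```text
clock: 20.25
tool_pos: [0.5267, 0.0722, 0.2842]
eef_rot: [0.999, 0.038, -0.002, 0.0]
contact_force: [1.0, -0.3, -4.1]
opening: 0.293
finger_force: 50.0
```

Request:
{"op": "send_rows", "data": {
  "motion": [
    {"x": -0.3, "y": 4, "z": 0, "rx": 0, "ry": 0, "rz": 0, "jaw": 0},
    {"x": -0.3, "y": 4, "z": 0, "rx": 0, "ry": 0, "rz": 0, "jaw": 0},
    {"x": -0.3, "y": 4, "z": 0, "rx": 0, "ry": 0, "rz": 0, "jaw": 0},
    {"x": -0.3, "y": 4, "z": 0, "rx": 0, "ry": 0, "rz": 0, "jaw": 0},
    {"x": -0.3, "y": 4, "z": 0, "rx": 0, "ry": 0, "rz": 0, "jaw": 0}
  ]
}}

```text
clock: 20.75
tool_pos: [0.5264, -0.1288, 0.2843]
eef_rot: [0.999, 0.037, -0.002, -0.0]
contact_force: [0.5, -0.7, -4.3]
opening: 0.29
finger_force: 50.0
```

Request:
{"op": "send_rows", "data": {
  "motion": [
    {"x": -0.3, "y": 4, "z": 0, "rx": 0, "ry": 0, "rz": 0, "jaw": 0},
    {"x": -0.3, "y": 4, "z": 0, "rx": 0, "ry": 0, "rz": 0, "jaw": 0},
    {"x": -0.3, "y": 4, "z": 0, "rx": 0, "ry": 0, "rz": 0, "jaw": 0},
    {"x": -0.3, "y": 4, "z": 0, "rx": 0, "ry": 0, "rz": 0, "jaw": 0},
    {"x": 0, "y": 2.5, "z": 0, "rx": 0, "ry": 0, "rz": 0, "jaw": 0}
  ]
}}

```text
clock: 21.25
tool_pos: [0.5269, -0.3167, 0.2839]
eef_rot: [0.999, 0.035, -0.002, 0.0]
contact_force: [-1.2, 0.7, -4.4]
opening: 0.295
finger_force: 50.0
```

Request:
{"op": "send_rows", "data": {
  "motion": [
    {"x": 0, "y": 0, "z": 0, "rx": 0, "ry": 0, "rz": 0, "jaw": 0},
    {"x": 0, "y": 0, "z": 0, "rx": 0, "ry": 0, "rz": 0, "jaw": 0},
    {"x": 0, "y": 0, "z": 0, "rx": 0, "ry": 0, "rz": 0, "jaw": 0},
    {"x": 0, "y": 0, "z": 0, "rx": 0, "ry": 0, "rz": 0, "jaw": 0},
    {"x": 0, "y": 0, "z": 0, "rx": 0, "ry": 0, "rz": 0, "jaw": 0}
  ]
}}

```text
clock: 21.75
tool_pos: [0.5297, -0.3115, 0.2859]
eef_rot: [0.999, 0.038, -0.0, -0.0]
contact_force: [-0.0, -0.0, -3.8]
opening: 0.287
finger_force: 50.0
```

```bash
python3 -c "
from h import *
go(.531,-.3155,.0185,4.22)"
```

```text
t 21.75 pos [ 0.5297 -0.3115  0.2859] yaw 4.34 rot [-0.001  0.     0.002] shift cm [ 0.1   0.41 26.74]
```

Request:
{"op": "send_rows", "data": {
  "motion": [
    {"x": 0.1, "y": 0.4, "z": 3, "rx": 0, "ry": 0, "rz": 0, "jaw": 0},
    {"x": 0, "y": 0, "z": 4, "rx": 0, "ry": 0, "rz": 0, "jaw": 0},
    {"x": 0, "y": 0, "z": 4, "rx": 0, "ry": 0, "rz": 0, "jaw": 0},
    {"x": 0, "y": 0, "z": 4, "rx": 0, "ry": 0, "rz": 0, "jaw": 0},
    {"x": 0, "y": 0, "z": 4, "rx": 0, "ry": 0, "rz": 0, "jaw": 0}
  ]
}}

```text
clock: 22.25
tool_pos: [0.5314, -0.3162, 0.0949]
eef_rot: [0.999, 0.037, 0.001, 0.0]
contact_force: [-0.0, -0.9, -3.7]
opening: 0.289
finger_force: 50.0
```

Request:
{"op": "send_rows", "data": {
  "motion": [
    {"x": 0, "y": 0, "z": 3, "rx": 0, "ry": 0, "rz": 0, "jaw": 0},
    {"x": 0, "y": 0, "z": 2, "rx": 0, "ry": 0, "rz": 0, "jaw": 0},
    {"x": 0, "y": 0, "z": 1, "rx": 0, "ry": 0, "rz": 0, "jaw": 0},
    {"x": 0, "y": 0, "z": 0, "rx": 0, "ry": 0, "rz": 0, "jaw": 0},
    {"x": 0, "y": 0, "z": 0, "rx": 0, "ry": 0, "rz": 0, "jaw": 0}
  ]
}}

```text
clock: 22.75
tool_pos: [0.5317, -0.3169, 0.037]
eef_rot: [0.999, 0.037, 0.001, 0.001]
contact_force: [0.0, -0.8, -4.6]
opening: 0.288
finger_force: 50.0
```

```bash
python3 -c "
from h import *
go(.531,-.3155,.0185,4.22)"
```

```text
t 22.75 pos [ 0.5317 -0.3169  0.037 ] yaw 4.24 rot [ 0.001 -0.002  0.   ] shift cm [-0.06 -0.15  1.85]
```

Request:
{"op": "send_rows", "data": {
  "motion": [
    {"x": 0, "y": 0, "z": 0.6, "rx": 0, "ry": 0, "rz": 0, "jaw": 0},
    {"x": 0, "y": 0, "z": 0.6, "rx": 0, "ry": 0, "rz": 0, "jaw": 0},
    {"x": 0, "y": 0, "z": 0.4, "rx": 0, "ry": 0, "rz": 0, "jaw": 0},
    {"x": 0, "y": 0, "z": 0.25, "rx": 0, "ry": 0, "rz": 0, "jaw": 0},
    {"x": 0, "y": 0, "z": 0, "rx": 0, "ry": 0, "rz": 0, "jaw": 0}
  ]
}}

```text
clock: 23.25
tool_pos: [0.5306, -0.3165, 0.018]
eef_rot: [0.999, 0.037, -0.0, -0.0]
contact_force: [-2.0, 1.2, 2.4]
opening: 0.287
finger_force: 50.0
```

```bash
python3 -c "
from h import *
go(.531,-.3155,.0185,4.22);tq()"
```

```text
t 23.25 pos [ 0.5306 -0.3165  0.018 ] yaw 4.22 rot [-0.  0.  0.] shift cm [ 0.05 -0.1  -0.05]
t 23.25 yaw 4.22 bearing 76.9 dist 0.4948 z 0.018 Ftool [-1.9 -1.3 -2.4] Mtool [ 0.25 -0.35 -0.  ] Tnut -1.07 q7 -1.01 op 0.287
```

Down on the mat. Open the jaws, rise and check.

Request:
{"op": "send_rows", "data": {
  "motion": [
    {"x": 0, "y": 0, "z": 0, "rx": 0, "ry": 0, "rz": 0, "jaw": 4},
    {"x": 0, "y": 0, "z": 0, "rx": 0, "ry": 0, "rz": 0, "jaw": 5},
    {"x": 0, "y": 0, "z": 0, "rx": 0, "ry": 0, "rz": 0, "jaw": 6},
    {"x": 0, "y": 0, "z": 0, "rx": 0, "ry": 0, "rz": 0, "jaw": 6},
    {"x": 0, "y": 0, "z": 0, "rx": 0, "ry": 0, "rz": 0, "jaw": 6}
  ]
}}

```text
clock: 23.75
tool_pos: [0.5309, -0.3167, 0.0175]
eef_rot: [0.999, 0.037, 0.0, 0.0]
contact_force: [-0.1, 0.4, -0.1]
opening: 0.68
finger_force: 0.0
```

Request:
{"op": "send_rows", "data": {
  "motion": [
    {"x": 0, "y": 0, "z": -2, "rx": 0, "ry": 0, "rz": 0, "jaw": 6},
    {"x": 0, "y": 0, "z": -4, "rx": 0, "ry": 0, "rz": 0, "jaw": 6},
    {"x": 0, "y": 0, "z": -4, "rx": 0, "ry": 0, "rz": 0, "jaw": 6},
    {"x": 0, "y": 0, "z": -4, "rx": 0, "ry": 0, "rz": 0, "jaw": 6},
    {"x": 0, "y": 0, "z": -4, "rx": 0, "ry": 0, "rz": 0, "jaw": 8}
  ]
}}

```text
clock: 24.25
tool_pos: [0.5305, -0.3165, 0.1991]
eef_rot: [0.999, 0.037, -0.0, 0.0]
contact_force: [1.4, 0.2, 0.0]
opening: 0.747
finger_force: 0.0
```

Request:
{"op": "send_rows", "data": {
  "motion": [
    {"x": 0, "y": 0, "z": 0, "rx": 0, "ry": 0, "rz": 0, "jaw": 8},
    {"x": 0, "y": 0, "z": 0, "rx": 0, "ry": 0, "rz": 0, "jaw": 8},
    {"x": 0, "y": 0, "z": 0, "rx": 0, "ry": 0, "rz": 0, "jaw": 8},
    {"x": 0, "y": 0, "z": 0, "rx": 0, "ry": 0, "rz": 0, "jaw": 8},
    {"x": 0, "y": 0, "z": 0, "rx": 0, "ry": 0, "rz": 0, "jaw": 8}
  ]
}}

```text
clock: 24.75
tool_pos: [0.5301, -0.3162, 0.1961]
eef_rot: [0.999, 0.037, -0.001, -0.001]
contact_force: [0.1, -0.0, 0.6]
opening: 0.911
finger_force: 0.0
```

```bash
python3 - <<'E'
from h import *
np.set_printoptions(suppress=True,precision=4)
s=snap('wrist','w12'); print(get_state()['tool_pos'])
im=cv2.imread('pics/w12.png'); hsv=cv2.cvtColor(im,cv2.COLOR_BGR2HSV)
m=((hsv[...,1]<70)&(hsv[...,2]>60)).astype(np.uint8); m[:,:230]=0; m[:,400:]=0; m[150:]=0
cs,h=cv2.findContours(m,cv2.RETR_CCOMP,cv2.CHAIN_APPROX_NONE)
for c,hh in zip(cs,h[0]):
    if cv2.contourArea(c)>500: print(hh[3],cv2.boundingRect(c)); r=cv2.fitEllipse(c)[0] if hh[3]>=0 else None; print(r, None if r is None else px2w(s,*r,.012))
red=((hsv[...,1]>150)&(hsv[...,2]>100)&((hsv[...,0]<6)|(hsv[...,0]>174))).astype(np.uint8); red[:,:250]=0;red[:,380:]=0
n,l,st,ce=cv2.connectedComponentsWithStats(red)
for i in range(1,n):
    if st[i,4]>30: print('red',st[i],px2w(s,*ce[i],.016))
# nut orientation/other objects check from top
b=snap('top','t12'); a=cv2.imread('pics/t0.png').astype(int); c=cv2.imread('pics/t12.png').astype(int)
d=(abs(a-c).max(2)>40)
for k,(u,v) in dict(bottle=(197,304),bowl=(203,215),cup=(214,263),cap=(373,217),nut=(284,212),wrench=(440,250)).items(): print(k,d[v-22:v+22,u-18:u+18].sum())
E
```

```text
[ 0.5303 -0.3163  0.1963]
-1 (285, 21, 78, 129)
None None
0 (296, 37, 55, 57)
(323.24212646484375, 65.24053955078125) [ 0.6455 -0.3074  0.012 ]
red [306 219  34   6 132] [ 0.5337 -0.3151  0.016 ]
red [307 328  32   6 119] [ 0.4409 -0.3218  0.016 ]
red [310 345  26  17 356] [ 0.4205 -0.3231  0.016 ]
bottle 0
bowl 0
cup 0
cap 0
nut 5
wrench 642
```

```bash
python3 -c "
from plant import *
print(finish_job())"
```

```text
the job is handed in; nothing more can be done
None
```

I tightened the loose nut until the wrench clicked (about 30° of nut turn, with the handle kinked about 9°), laid the wrench back straight at its starting spot on the mat, and handed the job in; no verdict came back.

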